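# Clamp a block under a ratchet hold-down

## Task

Get the aluminium block held in the ratchet hold-down: draw the toothed rail up by its T-handle, click by click but never hard up against its top stop, until the pawl holds the foot clear above the block and you can let go. Slide the block along its channel under the foot until it sits gently but fully home, with the end stop's plunger pushed right in, then press the pawl's thumb lever, gently, and keep it down until the foot has sunk onto the block, and let go. Leave the tray, the screwdriver and the oil bottle alone.

Things in the scene. Friction and masses are not known exactly. Their poses are not given: they have to be found in the camera images.
- fixture: Grey hold-down fixture bolted to the bench. Origin: on the bench top below the foot; x runs along the channel to the end stop and rail, z up. Base plate 290 x 130 mm, x -190 to 100, top at z 20. Channel between strips 5 mm high at y +-16.5. Rail 20 x 16 mm at x 60, y 0; column 155 mm high at its -y side (y -38 to -14); teeth and pawl, with a bracket up to z 98 and y 47, at its +y side.
- rail (a joint): Rail height, m: 0 at the bottom, 0.057 at the top stop; above 0.055 counts as hard against it. Let down, it hangs on the pawl at about 0.011, 0.024, 0.037 or 0.050, which clicks in within 1 mm above these; only 0.037 and 0.050 clear the block. Mass 0.65 kg, friction 1 N, damper 80 N per m/s: raise at about 0.05 m/s; freed, it sinks at 0.065 m/s.
- handle (a point): Centre of the T-handle on top of the rail, a dark bar 80 mm long (fixture x), 16 mm wide (y), 16 mm high, at fixture x 60, y 0, 214 mm + the rail's value above the bench. Grip it across y from above; it moves with the rail.
- lever (a joint): Angle of the sprung pawl lever, rad: 0 at rest, pawl in the teeth (up to about 0.08 while it rides over a tooth); 0.30 fully down at its stop. The loaded pawl is clear of the teeth from about 0.1 on. Pivot along fixture x at y 32, z 85 mm. Pressing it free takes about 4 N at the thumb plate; it springs back when let go.
- lever_pad (a point): Centre of the top face of the thumb plate at the end of the pawl's tail, 34 mm (x) x 36 mm (y), 6 mm thick: fixture x 60, y 115, z 108 mm at rest. Pressed straight down it travels about 24 mm and shifts about 3 mm in y. Nothing stands above it. Press with less than 20 N.
- bar: Loose aluminium block, 130 mm (own x, along the channel) x 30 mm (y) x 36 mm (z), 0.3 to 0.5 kg. Origin: centre of its underside. It starts lying in the channel on the base plate, 1.5 mm play each side, lightly oiled (friction 0.25), on the robot's side of the foot, its far end 8 to 27 mm short of the foot's near face (fixture x -18).
- bar_end (a point): Centre of the block's far (+x) end face, 15 mm above its underside.
- tray: Bystander: open plywood tray, 200 x 130 x 50 mm, with dark steel parts in it. Origin: centre of its underside.
- screwdriver: Bystander: screwdriver lying on the bench. Origin: its underside.
- oil: Bystander: small white bottle, 52 mm across, 120 mm high, standing on the bench. Origin: centre of its underside.
- foot_sole (a point): Centre of the underside of the foot, a dark block 26 (x) x 44 mm on an arm of the rail, at fixture x -5, y 0, 27 mm + the rail's value above the bench. The block's top is 56 mm above the bench, so the foot rests on it with the rail at 0.029.
- plunger (a joint): How far the end stop's plunger is pushed in, m: 0 at the start, 0.005 bottomed (block home; it stays in). A dark pin 12 mm across, on the channel's axis 15 mm above the base plate, 1 N to push, 6 mm out of a steel block 12 x 28 x 30 mm fixed in the channel beyond the foot. The block is set by hand: the pin's tip starts anywhere from fixture x 10 to 31 mm. Push with under 12 N.
Mind the look-alikes: they are no part of the job. There is more than one size of the bar; the job needs the middle-sized.

How it is judged (in metres and radians):
On the way, in this order (a step that is already met when the one before it is completed fails the run):
1. the rail hangs on the pawl, let go, with the foot clear above the block (rail above 0.034 m) (value of joint rail above 0.034 m and velocity of joint rail between -0.005 and 0.005 m/s and contact force between the fingers and rail below 0.3 N), for 0.3 s.
2. the block is home, the end stop's plunger pushed in by it to within 1.2 mm of its end, with the rail still held up (value of joint plunger above 0.0038 m and value of joint rail above 0.034 m), for 0.2 s.
At the end, for the whole second after the job is handed in: The block lies flat in the channel under the foot (its far end beyond fixture x = 12 mm), home with the stop's plunger pushed in (over 3.8 of its 5 mm), the foot rests on it (rail at 0.029 m within 2 mm), the lever has sprung back (below 0.16 rad) and all is at rest (value of joint plunger above 0.0038 m and value of joint rail between 0.027 and 0.031 m and angle between bar's own z axis and vertical below 0.05 rad and value of joint lever below 0.16 rad and linear speed of bar below 0.01 m/s and x of bar_end in the frame of fixture above 0.012 m and z of bar_end in the frame of fixture below 0.038 m); the robot touches nothing.
It fails at once if the rail is run up against its top stop (above 0.055 m) (value of joint rail above 0.055 m).
It fails at once if the block is pushed against the stop's plunger with more than 12 N (contact force between bar and plunger above 12 N).
It fails at once if the lever is pressed with more than 20 N (contact force between the arm and lever above 20 N).
It fails at once if the tray, the screwdriver or the oil bottle is moved by more than 20 mm or the bottle tipped (distance of any of tray, screwdriver, oil from where it was at the start of the episode above 0.02 m or angle between oil's own z axis and vertical above 0.3 rad).
It also fails if it takes over 69 s, if anything falls off the work surface, if the arm or the gripper's body presses on something with over 40 N, if the wrist force passes 120 N, or if a joint passes its speed limit or range.

## Robot

A 6-joint arm with a two-finger parallel gripper is mounted at the origin on the work surface. World frame = base frame: x ahead of the robot, y to its left, z up, the work surface at z = 0. Lengths are in m, angles in degrees, forces in N, time in s.
With the tool pointing down it reaches from about 0.3 to 0.95 m from the base axis. Payload 3.1 kg.
Tool frame: the origin (TCP) lies on the centre line of the jaws, within the pads' length; the fingertips stand bot.finger_overhang ahead of it and the grasp point (between the pads) lies 6 mm ahead of it (bot.finger_overhang is the distance from the TCP to the fingertips, in m); z points along the fingers, y is the line along which they close (so a half turn about z gives the same grasp; the last joint's range is limited). The gripper opens to 85 mm and grips with 20 to 120 N. Pads are 22 mm wide; open, the fingers measure 114 mm over their backs; the gripper's body (76 mm by 85 mm) begins 54 mm behind the grasp point. The pads swing forward as they close: fully open they stand 13 mm farther back than shut.
Start: joints at [-71.431, 17.653, 93.61, -0, 68.738, -3.994], TCP at [0.24, -0.577, 0.256] pointing down, gripper open.
Joint ranges: [-175.34, 175.34], [-45.06, 112.39], [2.9, 150.54], [-68.45, 248.45], [3.09, 151.38], [-168.51, 168.51]. Speed limits (degrees/s): [159.86, 159.86, 180, 180, 180, 180].

## Interface

Orientations are given as a 3x3 rotation matrix whose columns are the frame's x, y, z axes.
In Python, from station import bot, viewer gives the robot as it stands. The module is installed in compiled form; this text tells all that it offers.
- The arm moves only by the tool apply_moves, never from a script. Its argument "moves" is a list that holds one entry, the list of rows, each a list of 6 numbers: the shift along the tool's x, y, z in normalised numbers (1 is 600 mm), then the turn, a rotation vector about the tool's x, y, z in a scale on which 1.0 is 90 degrees. In form: [[[x, y, z, rx, ry, rz], ...]]. A call has 1 to 12 rows; each row is the pose to reach, as a shift and turn from the pose commanded when the call began, along the tool's axes at that moment; what a row does not reach only later rows make up. A row lasts 1/8 s, in which the tool goes at most 62.5 mm and 10.7 degrees, less where a joint would pass 70% of its speed; a pose out of reach is approached as far as the arm can. No shift or turn number may pass 1 either way. A call with a gripper value outside its range is refused whole. "hand" is the opening, from 0 (shut) to 1 (fully open), set as the call begins (left out, the last holds). The fingers move at their own pace and stop on an object; the grip force is fixed at half the most. Time passes only in rows, so rows that repeat a pose let the fingers close. It gives the time, the measured TCP pose, the force, the opening and the grip force at its end, in the units of the state.
- bot.sense(): the state, without advancing time (a new reading comes with each control period).
- viewer.grab_frame(name): name is "scene" or "top" or "wrist"; returns the picture (384x512x3 uint8, red, green, blue); there is no depth.
- viewer.get_calibration(name): a dict with "fx", "fy", "cx", "cy" (pixels), "world_from_camera" (4x4, takes a point from camera to world coordinates). Camera axes: x right, y down, z forward; pixel columns grow to the right and rows downward; lengths in m; the calibration is good to about 2 mm. A picture is of the moment at which its call begins: read the wrist's pose just before it. get_calibration takes no time and is no camera call; for the wrist camera it gives the pose at the moment of the call.
- bot.sign_off(): hands the job in; it is judged then, once.
The state is a dict: "time": time; "qpos": joint angles; "joint_vel": joint speeds; "effort": joint torques, N m; "eef_pos": TCP position; "orientation": TCP orientation; "wrist_force": force on the tool from outside, world axes, zero at the start; "ft_torque": the same for the moment, N m; "opening": finger opening in m; "gripper_force": force on a finger pad.
Only numpy, scipy, OpenCV 4.12 (cv2) and the standard library are available. Lean on these libraries where they do the work, as an engineer would, in place of code of your own. Each camera call takes 0.05 s, during which the arm holds its last target. There are 200 camera calls.

## Working session

There is one attempt and no reset: what is moved stays moved. The work goes in short steps, Python scripts to look and compute and a tool call to move; the robot and the scene stay as the last step left them, time stands still between calls to the robot, and variables do not carry over. Pictures are saved under pics/ and viewed, at most 10 in all, crops included, and the job is handed in when it is done.

Besides the shell and the picture viewer there is one more tool, called after "Call:" by a JSON object that holds its "op" and its "data". apply_moves: Moves the arm, as the interface text tells. Its arguments: {"type":"object","properties":{"moves":{"type":"array","items":{"type":"array","items":{"type":"array","items":{"type":"number"}}}},"hand":{"type":"number"}},"required":["moves"]}

```bash
mkdir -p pics; python3 - <<'E'
from station import bot, viewer
import cv2, numpy as np
for n in ("scene","top"):
    f=viewer.grab_frame(n); cv2.imwrite(f"pics/{n}0.png",cv2.resize(f[:,:,::-1],(800,600),interpolation=cv2.INTER_CUBIC))
    c=viewer.get_calibration(n); print(n,c["fx"],c["fy"],c["cx"],c["cy"]); print(np.round(c["world_from_camera"],4).tolist())
s=bot.sense(); print(s, bot.finger_overhang)
E
```

```text
scene 465.5141543980338 465.5141543980338 256.44182857435356 184.10295205068434
[[0.5158, 0.488, -0.7042, 1.5846], [0.8567, -0.2925, 0.4248, -0.5924], [0.0014, -0.8224, -0.5689, 0.9706], [0.0, 0.0, 0.0, 1.0]]
top 371.5209484616291 371.5209484616291 256.05528045070673 194.3402073418287
[[-0.0229, -0.997, 0.0738, 0.5215], [-0.9995, 0.0213, -0.0219, 0.0375], [0.0203, -0.0742, -0.997, 1.1276], [0.0, 0.0, 0.0, 1.0]]
{'time': 0.1, 'qpos': array([-7.14314789e+01,  1.76993689e+01,  9.36829701e+01, -3.99433463e-04,
        6.87388709e+01, -3.99363760e+00]), 'joint_vel': array([ 0.01656835, -0.07493791, -0.17840981,  0.14727288,  0.03465176,
       -0.0843021 ]), 'effort': array([-1.37277282e-03, -4.16409302e+01, -2.77643913e+01, -2.13577141e-04,
        3.92806673e-03, -2.87178004e-06]), 'eef_pos': array([ 0.23954956, -0.57650481,  0.25515729]), 'orientation': array([[ 9.23462901e-01,  3.83687124e-01, -6.79819283e-04],
       [ 3.83687700e-01, -9.23460739e-01,  2.00331694e-03],
       [ 1.40860499e-04, -2.11082717e-03, -9.99997762e-01]]), 'wrist_force': array([-0.2271666 ,  0.65633917, -0.20704863]), 'ft_torque': array([ 0.02219093,  0.00283276, -0.02203927]), 'gripper_force': 0.0, 'opening': 0.08535568815953343} 0.025
```

View pics/scene0.png

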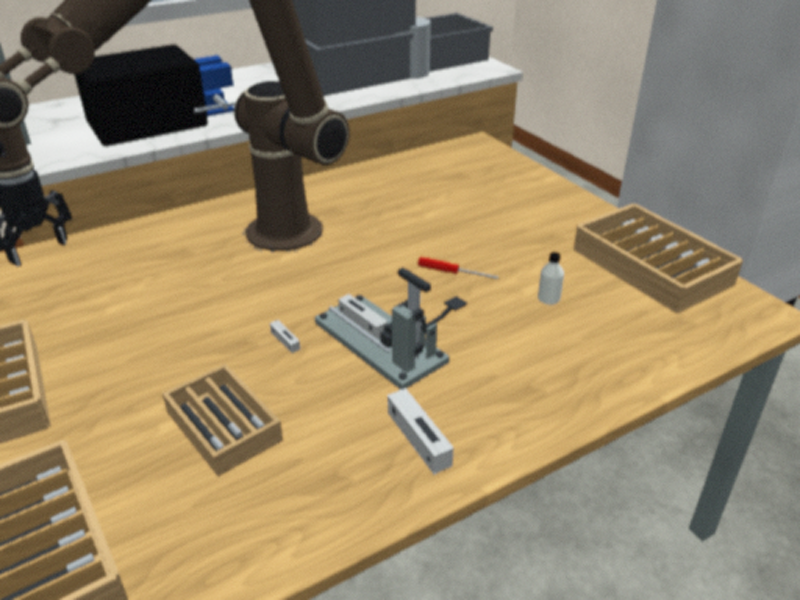

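View pics/top0.png

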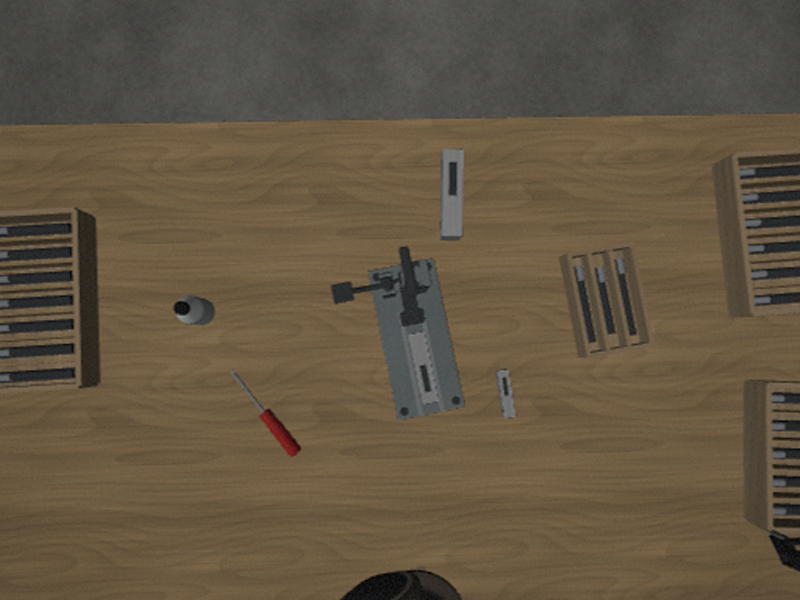

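The top view shows three blocks: a large one at (452,195), a medium one in the channel at (424,365) and a small one at (507,393). The one in the channel fits, being middle-sized and on the robot's side of the foot. I'll confirm with enlarged crops.

```bash
python3 - <<'E'
from station import bot, viewer
import cv2, numpy as np
def crop(n,x,y,w,h,k,o):
    f=np.mean([viewer.grab_frame(n).astype(float) for _ in range(3)],0).astype(np.uint8)[y:y+h,x:x+w,::-1]
    im=cv2.resize(f,None,fx=k,fy=k,interpolation=cv2.INTER_CUBIC)
    im=cv2.convertScaleAbs(im,alpha=1.5 if n=="top" else 1.0)
    for i in range(0,w,10): cv2.putText(im,str(x+i),(i*k,8),0,.3,(0,0,255),1); cv2.line(im,(i*k,10),(i*k,16),(0,0,255),1)
    for i in range(10,h,10): cv2.putText(im,str(y+i),(0,i*k+3),0,.3,(0,0,255),1); cv2.line(im,(22,i*k),(28,i*k),(0,0,255),1)
    cv2.imwrite(o,im)
crop("top",205,150,100,120,5,"pics/topc.png")
crop("scene",195,165,110,85,7,"pics/scenec.png")
E
```

```text
(no output)
```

View pics/topc.png

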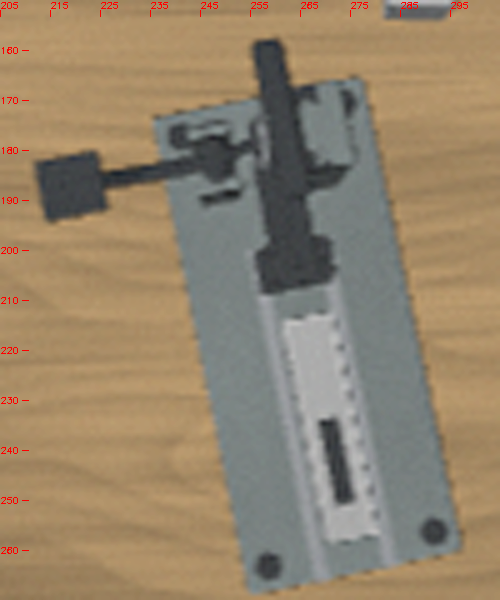

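View pics/scenec.png

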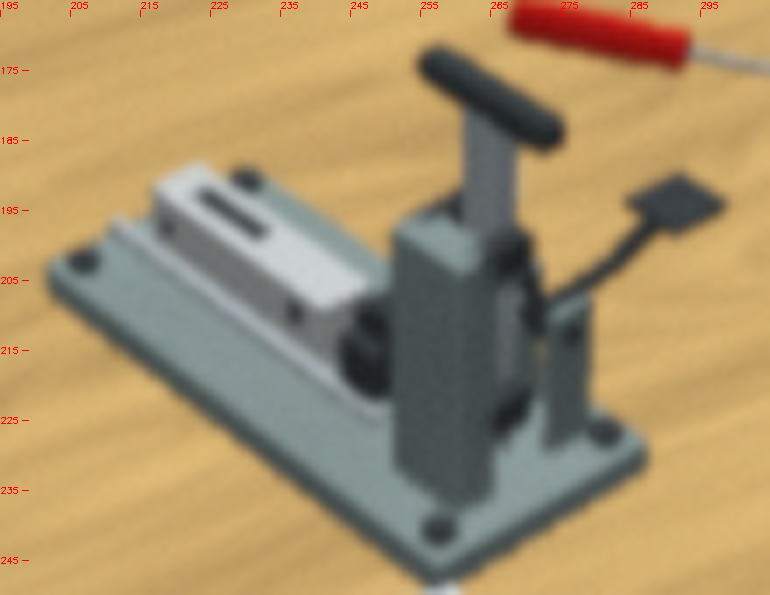

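The crops confirm the block in the channel: about 130 x 30 mm from its far edge at (266.6,213.3) to its near edge at (275.8,257.9) in top pixels. The foot is down, with its near face at about row 208. In the scene crop the handle is centred at (265.4,179) and the thumb pad at (292,194). Now I'll fit the poses.

```bash
cat > h.py <<'E'
import numpy as np
from station import bot, viewer
from scipy.optimize import least_squares
C={n:viewer.get_calibration(n) for n in("scene","top")}
def proj(n,P,c=None):
    c=c or C[n]; M=np.linalg.inv(c["world_from_camera"]); p=M[:3,:3]@np.asarray(P).T+M[:3,3:4]
    return np.array([c["fx"]*p[0]/p[2]+c["cx"],c["fy"]*p[1]/p[2]+c["cy"]]).T
def tri(obs): # {cam: px}
    f=lambda P:np.concatenate([(proj(n,[P])[0]-o) for n,o in obs])
    r=least_squares(f,[.6,0,.1]); return r.x, np.abs(r.fun).max()
def W(p,pts):
    c,s=np.cos(p[2]),np.sin(p[2]); pts=np.atleast_2d(pts)
    return np.c_[p[0]+c*pts[:,0]-s*pts[:,1],p[1]+s*pts[:,0]+c*pts[:,1],pts[:,2]]
E
python3 - <<'E'
from h import *
L,R=.065,-.065
fx=[([.1,L,.02],"top",(235.4,173.6)),([.1,R,.02],"top",(277.6,165.4)),([-.19,R,.02],"top",(297.4,260)),([-.19,L,.02],"top",(255,268.8)),
([-.19,R,.02],"scene",(201.7,203.9)),([.1,R,.02],"scene",(257.4,247.1)),([.1,L,.02],"scene",(287.6,230)),
([.06,.115,.108],"scene",(292,194.1)),([.06,.115,.108],"top",(219.4,187.4)),([.06,0,.214],"scene",(265.4,179))]
def f(p): return np.concatenate([proj(n,W(p,P))[0]-o for P,n,o in fx])
r=least_squares(f,[.6,0,.1]); p=r.x; print("fix",p[:2],np.degrees(p[2])); print(np.round(r.fun.reshape(-1,2),1).tolist())
print("pad tri",tri([("scene",(292,194.1)),("top",(219.4,187.4))]),"model",W(p,[.06,.115,.108]))
h,e=tri([("scene",(257.4,174.3)),("top",(261.8,192))]);print("handle near end",h,e)
h,e=tri([("scene",(273.3,183.6)),("top",(258.6,158.5))]);print("handle far end",h,e, "model",W(p,[[.02,0,.214],[.06,0,.214],[.1,0,.214]]))
b=[(-.065,.015,(270.6,258.6)),(-.065,-.015,(281,257.2)),(.065,.015,(261.6,214)),(.065,-.015,(271.6,212.6))]
def g(q): return np.concatenate([proj("top",W(p,[q[0]+x,q[1]+y,.056]))[0]-o for x,y,o in b])
r=least_squares(g,[-.1,0]); print("bar in fix",r.x,np.round(r.fun,1).tolist())
print("tri far right bar corner",tri([("top",(271.6,212.6)),("scene",(195+322/7,165+310/7))]))
s=bot.sense();print(s["orientation"])
for n in("bar back",):
    print(W(p,[[r.x[0]-.065,0,.04]]))
E
```

```text
fix [ 0.58226594 -0.00652045] 10.334060539186233
[[-0.6, -0.6], [-0.4, -0.9], [-0.0, -0.3], [-0.7, -0.0], [-1.5, -0.8], [-0.6, -0.3], [0.1, -1.7], [-0.8, -0.1], [-0.7, -0.9], [-0.8, 0.7]]
pad tri (array([0.61959228, 0.11762132, 0.10656456]), np.float64(0.9670787014428583)) model [[0.62066314 0.11737731 0.108     ]]
handle near end [0.59600955 0.00437967 0.20705137] 0.8268163996601743
handle far end [0.67753205 0.00978901 0.21978332] 0.2731043247693492 model [[ 0.60194151 -0.00293271  0.214     ]
 [ 0.64129266  0.00424277  0.214     ]
 [ 0.6806438   0.01141825  0.214     ]]
bar in fix [-0.10291214 -0.00176663] [0.1, 0.4, -0.0, -0.4, -0.1, 0.4, 0.1, -0.3]
tri far right bar corner (array([ 0.54806526, -0.02773461,  0.05670625]), np.float64(0.82446264859135))
[[ 9.23465731e-01  3.83680905e-01 -8.68064677e-05]
 [ 3.83680911e-01 -9.23465667e-01  3.46998612e-04]
 [ 5.29739488e-05 -3.53747311e-04 -9.99999936e-01]]
[[ 0.41707758 -0.03664172  0.04      ]]
```

```bash
cat >> h.py <<'E'
FIX=np.array([.5833,-.0052,np.radians(10.33)])
def go(t,yaw=None,fix=FIX):
    "t: fixture xyz for TCP"
    from scipy.spatial.transform import Rotation as Ro
    s=bot.sense(); R0=np.array(s["orientation"]); w=W(fix,t)[0]
    yaw=fix[2] if yaw is None else yaw
    c,sn=np.cos(yaw),np.sin(yaw); Rt=np.array([[c,sn,0],[sn,-c,0],[0,0,-1]])
    rv=np.degrees(Ro.from_matrix(R0.T@Rt).as_rotvec())
    d=R0.T@(w-s["eef_pos"])*1000
    print("t",round(s["time"],2),"target",w.round(4),"shift",d.round(1),"n",np.linalg.norm(d).round(),"rot",rv.round(2))
def infix(P,fix=FIX):
    c,s=np.cos(fix[2]),np.sin(fix[2]); d=np.asarray(P)-[fix[0],fix[1],0]; return np.array([c*d[0]+s*d[1],-s*d[0]+c*d[1],d[2]])
E
python3 - <<'E'
import h
from h import *
L,R=.065,-.065
fx=[([.1,L,.02],"top",(235.4,173.6)),([.1,R,.02],"top",(277.6,165.4)),([-.19,R,.02],"top",(297.4,260)),([-.19,L,.02],"top",(255,268.8)),
([-.19,R,.02],"scene",(201.7,203.9)),([.1,R,.02],"scene",(257.4,247.1)),([.1,L,.02],"scene",(287.6,230)),
([.06,.115,.108],"scene",(292,194.1)),([.06,.115,.108],"top",(219.4,187.4)),([.06,0,.214],"scene",(265.4,179))]
def f(p): return np.concatenate([proj(n,W(p,P))[0]-np.array(o)+.45 for P,n,o in fx])
p=least_squares(f,[.6,0,.1]).x; print(p[:2],np.degrees(p[2]))
go([.06,0,.32],p[2],p)
E
```

```text
[ 0.58221611 -0.00616496] 10.251567660901928
t 0.4 target [0.6413 0.0045 0.32  ] shift [ 593.9 -383.1  -63.8] n 710.0 rot [-0.02 -0.   12.31]
```

```bash
sed -i 's/^FIX=.*/FIX=np.array([.5822,-.0062,np.radians(10.25)])/' h.py
```

```text
(no output)
```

Careful with the scale: shifts go in shares of 600 mm and turns go in shares of 90 degrees. That gives: 594 mm / 600 = 0.99, -383 mm / 600 = -0.6383, 12.3 degrees / 90 = 0.1367.

Call:
{"op": "apply_moves", "data": {"moves": [[[0.0333, -0.0217, -0.0333, 0, 0, 0], [0.1167, -0.075, -0.075, 0, 0, 0.0111], [0.2083, -0.1333, -0.1067, 0, 0, 0.0222], [0.3, -0.1933, -0.1067, 0, 0, 0.0333], [0.3917, -0.2533, -0.1067, 0, 0, 0.0444], [0.4833, -0.3117, -0.1067, 0, 0, 0.0667], [0.575, -0.37, -0.1067, 0, 0, 0.0889], [0.6667, -0.43, -0.1067, 0, 0, 0.1111], [0.7583, -0.4883, -0.1067, 0, 0, 0.1278], [0.85, -0.5483, -0.1067, 0, 0, 0.1367], [0.9333, -0.6017, -0.1067, 0, 0, 0.1367], [0.99, -0.6383, -0.1067, 0, 0, 0.1367]]], "hand": 1}}

```text
time: 1.9
eef_pos: [0.6407, 0.0038, 0.3205]
orientation: [[0.984, 0.178, 0.001], [0.178, -0.984, -0.0], [0.001, 0.001, -1.0]]
wrist_force: [0.9, -0.2, -0.8]
opening: 0.0855
gripper_force: 0.0
```

```bash
python3 - <<'E'
from h import *
import cv2
go([.06,0,.22])
c=viewer.get_calibration("wrist"); f=viewer.grab_frame("wrist"); go([.06,0,.22])
cv2.imwrite("pics/w1.png",cv2.resize(f[:,:,::-1],(800,600),interpolation=cv2.INTER_CUBIC))
np.save("w1.npy",c,allow_pickle=True)
P=W(FIX,[[.02,0,.222],[.1,0,.222],[.043,.115,.108],[.077,.115,.108],[.1,.065,.02],[-.19,.065,.02]])
print(np.round(proj("wrist",P,c)*1.5625).tolist(), bot.sense()["eef_pos"])
E
```

```text
t 1.9 target [0.6412 0.0045 0.22  ] shift [  0.6  -0.6 100.5] n 100.0 rot [ 0.03 -0.04  0.03]
t 1.95 target [0.6412 0.0045 0.22  ] shift [ -4.9   6.6 100. ] n 100.0 rot [-0.34 -0.37  0.27]
[[393.0, 398.0], [393.0, 232.0], [222.0, 283.0], [217.0, 233.0], [312.0, 183.0], [327.0, 484.0]] [0.64432565 0.01113415 0.32007022]
```

View pics/w1.png

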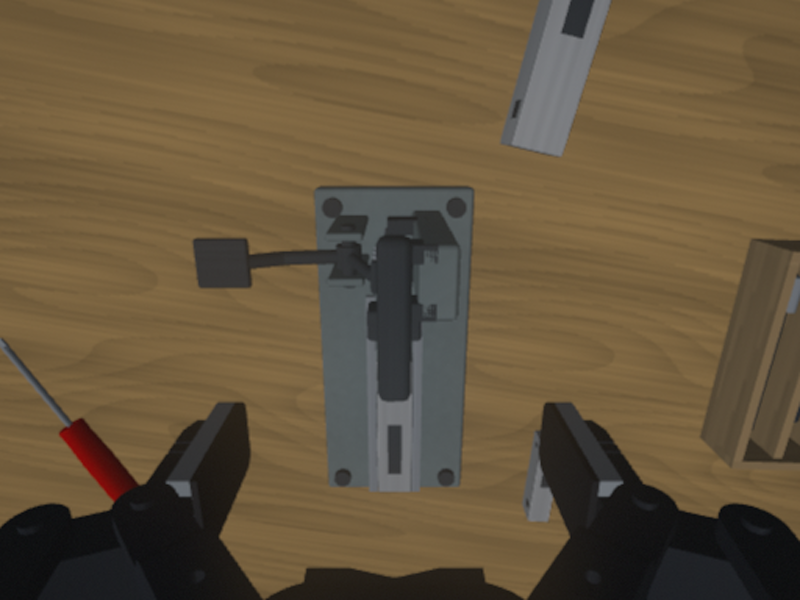

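The wrist view confirms the fixture pose: handle ends at (394,236) and (394,400), within 4 px of prediction, and the pad at (222,263). Next I descend and grip the handle.

To row units: 100 mm / 600 = 0.1667, 96 mm / 600 = 0.16.

Call:
{"op": "apply_moves", "data": {"moves": [[[0, 0, 0.0083, 0, 0, 0], [0, 0, 0.025, 0, 0, 0], [0, 0, 0.05, 0, 0, 0], [0, 0, 0.075, 0, 0, 0], [0, 0, 0.1, 0, 0, 0], [0, 0, 0.125, 0, 0, 0], [0, 0, 0.1467, 0, 0, 0], [0, 0, 0.16, 0, 0, 0], [0, 0, 0.1667, 0, 0, 0], [0, 0, 0.1667, 0, 0, 0], [0, 0, 0.1667, 0, 0, 0], [0, 0, 0.1667, 0, 0, 0]]]}}

```text
time: 3.45
eef_pos: [0.6401, 0.002, 0.2209]
orientation: [[0.984, 0.178, 0.001], [0.178, -0.984, -0.0], [0.001, 0.0, -1.0]]
wrist_force: [0.1, 0.1, -0.3]
opening: 0.0856
gripper_force: 0.0
```

Call:
{"op": "apply_moves", "data": {"moves": [[[0, 0, 0, 0, 0, 0], [0, 0, 0, 0, 0, 0], [0, 0, 0, 0, 0, 0], [0, 0, 0, 0, 0, 0], [0, 0, 0, 0, 0, 0], [0, 0, 0, 0, 0, 0], [0, 0, 0, 0, 0, 0], [0, 0, 0, 0, 0, 0]]], "hand": 0.1}}

```text
time: 4.45
eef_pos: [0.6394, 0.0036, 0.2205]
orientation: [[0.984, 0.178, -0.001], [0.178, -0.984, 0.003], [-0.0, -0.003, -1.0]]
wrist_force: [-1.7, 4.9, 2.0]
opening: 0.015
gripper_force: 60.0
```

To row units: -43 mm / 600 = -0.0717, -1.5 mm / 600 = -0.0025.

Call:
{"op": "apply_moves", "data": {"moves": [[[0, -0.0017, -0.005, 0, 0, 0], [0, -0.0025, -0.0133, 0, 0, 0], [0, -0.0025, -0.0233, 0, 0, 0], [0, -0.0025, -0.0333, 0, 0, 0], [0, -0.0025, -0.0433, 0, 0, 0], [0, -0.0025, -0.0533, 0, 0, 0], [0, -0.0025, -0.0617, 0, 0, 0], [0, -0.0025, -0.0683, 0, 0, 0], [0, -0.0025, -0.0717, 0, 0, 0], [0, -0.0025, -0.0717, 0, 0, 0], [0, -0.0025, -0.0717, 0, 0, 0]]]}}

```text
time: 5.82
eef_pos: [0.6393, 0.0037, 0.2618]
orientation: [[0.984, 0.178, -0.001], [0.178, -0.984, 0.0], [-0.001, -0.001, -1.0]]
wrist_force: [4.3, 3.2, -11.4]
opening: 0.0149
gripper_force: 59.3
```

To row units: 4 mm / 600 = 0.0067, 3.5 mm / 600 = 0.0058.

Call:
{"op": "apply_moves", "data": {"moves": [[[0, 0, 0.0017, 0, 0, 0], [0, 0, 0.0033, 0, 0, 0], [0, 0, 0.005, 0, 0, 0], [0, 0, 0.0058, 0, 0, 0], [0, 0, 0.0067, 0, 0, 0], [0, 0, 0.0067, 0, 0, 0], [0, 0, 0.0067, 0, 0, 0]]]}}

```text
time: 6.7
eef_pos: [0.6394, 0.0036, 0.2592]
orientation: [[0.984, 0.178, -0.0], [0.178, -0.984, 0.0], [-0.0, -0.0, -1.0]]
wrist_force: [1.6, 4.0, -5.6]
opening: 0.0147
gripper_force: 60.2
```

To row units: 2 mm / 600 = 0.0033, 1.5 mm / 600 = 0.0025.

Call:
{"op": "apply_moves", "data": {"moves": [[[0, 0, 0.0017, 0, 0, 0], [0, 0, 0.0025, 0, 0, 0], [0, 0, 0.0033, 0, 0, 0], [0, 0, 0.0033, 0, 0, 0], [0, 0, 0.0033, 0, 0, 0]]]}}

```text
time: 7.32
eef_pos: [0.6394, 0.0036, 0.2574]
orientation: [[0.984, 0.178, -0.0], [0.178, -0.984, 0.0], [-0.0, -0.0, -1.0]]
wrist_force: [0.5, 4.5, -3.7]
opening: 0.015
gripper_force: 60.4
```

To row units: 1 mm / 600 = 0.0017, 0.5 mm / 600 = 0.0008.

Call:
{"op": "apply_moves", "data": {"moves": [[[0, 0, 0.0008, 0, 0, 0], [0, 0, 0.0017, 0, 0, 0], [0, 0, 0.0017, 0, 0, 0], [0, 0, 0.0017, 0, 0, 0]]]}}

```text
time: 7.82
eef_pos: [0.6394, 0.0036, 0.2573]
orientation: [[0.984, 0.178, 0.0], [0.178, -0.984, 0.0], [0.0, -0.0, -1.0]]
wrist_force: [-2.5, 4.9, 1.0]
opening: 0.0153
gripper_force: 61.1
```

Call:
{"op": "apply_moves", "data": {"moves": [[[0, 0, 0, 0, 0, 0], [0, 0, 0, 0, 0, 0], [0, 0, 0, 0, 0, 0], [0, 0, 0, 0, 0, 0], [0, 0, 0, 0, 0, 0], [0, 0, 0, 0, 0, 0], [0, 0, 0, 0, 0, 0], [0, 0, 0, 0, 0, 0]]], "hand": 1}}

```text
time: 8.82
eef_pos: [0.6394, 0.0035, 0.2563]
orientation: [[0.984, 0.178, -0.0], [0.178, -0.984, -0.0], [-0.0, 0.0, -1.0]]
wrist_force: [-0.5, 0.4, 0.1]
opening: 0.0857
gripper_force: 0.0
```

To row units: -253 mm / 600 = -0.4217, -243 mm / 600 = -0.405.

Call:
{"op": "apply_moves", "data": {"moves": [[[0, 0, -0.0167, 0, 0, 0], [0, 0, -0.0417, 0, 0, 0], [0, 0, -0.07, 0, 0, 0], [0, 0, -0.0917, 0, 0, 0], [-0.025, 0, -0.1, 0, 0, 0], [-0.075, 0, -0.1, 0, 0, 0], [-0.1417, 0, -0.1, 0, 0, 0], [-0.2167, 0, -0.1, 0, 0, 0], [-0.2917, 0, -0.1, 0, 0, 0], [-0.3583, 0, -0.1, 0, 0, 0], [-0.405, 0, -0.1, 0, 0, 0], [-0.4217, 0, -0.1, 0, 0, 0]]], "hand": 1}}

```text
time: 10.32
eef_pos: [0.3884, -0.0416, 0.3159]
orientation: [[0.984, 0.177, -0.0], [0.177, -0.984, 0.0], [-0.0, -0.0, -1.0]]
wrist_force: [0.6, 0.3, -0.1]
opening: 0.085
gripper_force: 0.0
```

To row units: 140 mm / 600 = 0.2333, 135 mm / 600 = 0.225.

Call:
{"op": "apply_moves", "data": {"moves": [[[0, 0, 0.0167, 0, 0, 0], [0, 0, 0.0583, 0, 0, 0], [0, 0, 0.1083, 0, 0, 0], [0, 0, 0.1583, 0, 0, 0], [0, 0, 0.2, 0, 0, 0], [0, 0, 0.225, 0, 0, 0], [0, 0, 0.2333, 0, 0, 0], [0, 0, 0.2333, 0, 0, 0], [0, 0, 0.2333, 0, 0, 0]]], "hand": 0}}

```text
time: 11.45
eef_pos: [0.3914, -0.0418, 0.1772]
orientation: [[0.984, 0.178, 0.002], [0.178, -0.984, -0.0], [0.002, 0.001, -1.0]]
wrist_force: [0.3, -0.6, 0.3]
opening: 0.0001
gripper_force: 0.0
```

```bash
python3 - <<'E'
from h import *
import cv2
s=bot.sense(); print(s["time"],infix(s["eef_pos"]).round(4),s["wrist_force"].round(2))
c=viewer.get_calibration("wrist"); f=viewer.grab_frame("wrist")
P=W(FIX,[[-.168,0,.056],[-.038,0,.056],[.02,0,.251],[-.19,.065,.02]])
print(np.round(proj("wrist",P,c)*1.5625).tolist())
cv2.imwrite("pics/w2.png",cv2.resize(f[:,:,::-1],(800,600),interpolation=cv2.INTER_CUBIC))
E
```

```text
11.45 [-0.194  -0.001   0.1772] [ 0.34 -0.56  0.34]
[[392.0, 253.0], [392.0, -66.0], [14712.0, 3238162.0], [276.0, 277.0]]
```

View pics/w2.png

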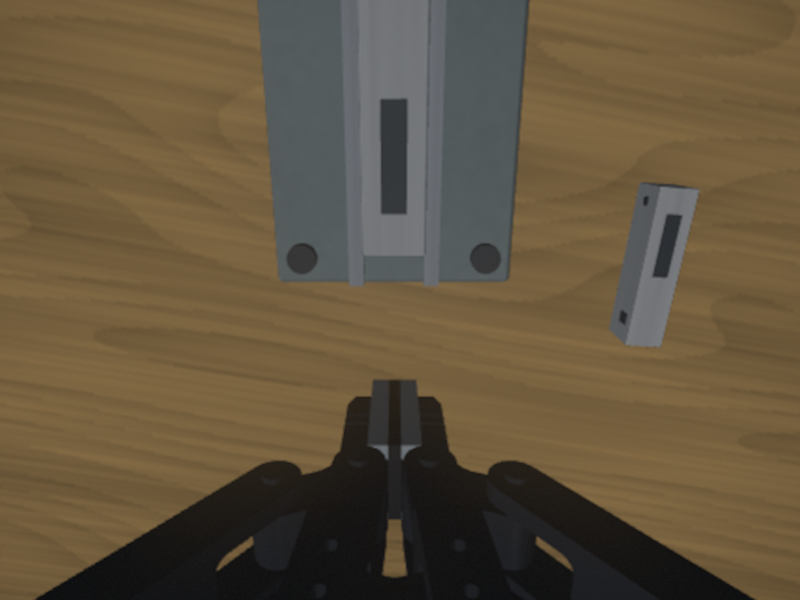

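The near end of the block is at (394,256), as predicted, and the fingers are aligned with it. I'll descend behind it.

Call:
{"op": "apply_moves", "data": {"moves": [[[0, 0, 0.0167, 0, 0, 0], [0, 0, 0.05, 0, 0, 0], [0, 0, 0.0917, 0, 0, 0], [0, 0, 0.1333, 0, 0, 0], [0, 0, 0.1667, 0, 0, 0], [0, 0, 0.1867, 0, 0, 0], [0, 0, 0.1967, 0, 0, 0], [0, 0, 0.2017, 0, 0, 0], [0, 0, 0.2017, 0, 0, 0], [0, 0, 0.2017, 0, 0, 0], [0, 0, 0.2017, 0, 0, 0]]]}}

```text
time: 12.88
eef_pos: [0.3909, -0.0416, 0.0557]
orientation: [[0.984, 0.178, 0.001], [0.178, -0.984, -0.0], [0.001, 0.0, -1.0]]
wrist_force: [0.2, -0.5, -0.8]
opening: -0.0003
gripper_force: 0.0
```

To row units: 19 mm / 600 = 0.0317, 17 mm / 600 = 0.0283.

Call:
{"op": "apply_moves", "data": {"moves": [[[0.0017, 0, 0, 0, 0, 0], [0.005, 0, 0, 0, 0, 0], [0.0083, 0, 0, 0, 0, 0], [0.0117, 0, 0, 0, 0, 0], [0.015, 0, 0, 0, 0, 0], [0.0183, 0, 0, 0, 0, 0], [0.0217, 0, 0, 0, 0, 0], [0.025, 0, 0, 0, 0, 0], [0.0283, 0, 0, 0, 0, 0], [0.0317, 0, 0, 0, 0, 0]]]}}

```text
time: 14.12
eef_pos: [0.4083, -0.038, 0.055]
orientation: [[0.984, 0.178, -0.002], [0.178, -0.984, 0.0], [-0.002, -0.001, -1.0]]
wrist_force: [-2.6, -0.3, 1.7]
opening: 0.0
gripper_force: 1.1
```

To row units: 24 mm / 600 = 0.04, 22 mm / 600 = 0.0367.

Call:
{"op": "apply_moves", "data": {"moves": [[[0.0033, 0, 0, 0, 0, 0], [0.0067, 0, 0, 0, 0, 0], [0.01, 0, 0, 0, 0, 0], [0.0133, 0, 0, 0, 0, 0], [0.0167, 0, 0, 0, 0, 0], [0.02, 0, 0, 0, 0, 0], [0.0233, 0, 0, 0, 0, 0], [0.0267, 0, 0, 0, 0, 0], [0.03, 0, 0, 0, 0, 0], [0.0333, 0, 0, 0, 0, 0], [0.0367, 0, 0, 0, 0, 0], [0.04, 0, 0, 0, 0, 0]]]}}

```text
time: 15.62
eef_pos: [0.4329, -0.0339, 0.0553]
orientation: [[0.984, 0.178, -0.0], [0.178, -0.984, -0.0], [-0.0, -0.0, -1.0]]
wrist_force: [-1.2, -0.2, -1.4]
opening: 0.0
gripper_force: 0.7
```

To row units: 16 mm / 600 = 0.0267, 15 mm / 600 = 0.025.

Call:
{"op": "apply_moves", "data": {"moves": [[[0.0033, 0, 0, 0, 0, 0], [0.0067, 0, 0, 0, 0, 0], [0.01, 0, 0, 0, 0, 0], [0.0133, 0, 0, 0, 0, 0], [0.0167, 0, 0, 0, 0, 0], [0.02, 0, 0, 0, 0, 0], [0.0217, 0, 0, 0, 0, 0], [0.0233, 0, 0, 0, 0, 0], [0.025, 0, 0, 0, 0, 0], [0.0267, 0, 0, 0, 0, 0]]]}}

```text
time: 16.88
eef_pos: [0.4486, -0.031, 0.0553]
orientation: [[0.984, 0.178, -0.0], [0.178, -0.984, 0.0], [-0.0, -0.0, -1.0]]
wrist_force: [-1.3, -1.2, -0.1]
opening: 0.0001
gripper_force: 1.0
```

To row units: 4.2 mm / 600 = 0.007, 1.2 mm / 600 = 0.002.

Call:
{"op": "apply_moves", "data": {"moves": [[[0.001, 0, 0, 0, 0, 0], [0.002, 0, 0, 0, 0, 0], [0.003, 0, 0, 0, 0, 0], [0.004, 0, 0, 0, 0, 0], [0.005, 0, 0, 0, 0, 0], [0.006, 0, 0, 0, 0, 0], [0.007, 0, 0, 0, 0, 0]]]}}

```text
time: 17.75
eef_pos: [0.4527, -0.0303, 0.0553]
orientation: [[0.984, 0.178, -0.0], [0.178, -0.984, 0.0], [-0.0, -0.0, -1.0]]
wrist_force: [-2.4, -0.8, 1.8]
opening: -0.0004
gripper_force: 1.2
```

To row units: 3 mm / 600 = 0.005, 2.4 mm / 600 = 0.004.

Call:
{"op": "apply_moves", "data": {"moves": [[[0.001, 0, 0, 0, 0, 0], [0.002, 0, 0, 0, 0, 0], [0.003, 0, 0, 0, 0, 0], [0.004, 0, 0, 0, 0, 0], [0.005, 0, 0, 0, 0, 0]]]}}

```text
time: 18.38
eef_pos: [0.4557, -0.0298, 0.0553]
orientation: [[0.984, 0.178, -0.0], [0.178, -0.984, 0.0], [-0.0, -0.0, -1.0]]
wrist_force: [-3.0, -0.9, 2.5]
opening: 0.0001
gripper_force: 1.3
```

To row units: 2.4 mm / 600 = 0.004, 1.8 mm / 600 = 0.003.

Call:
{"op": "apply_moves", "data": {"moves": [[[0.001, 0, 0, 0, 0, 0], [0.002, 0, 0, 0, 0, 0], [0.003, 0, 0, 0, 0, 0], [0.004, 0, 0, 0, 0, 0]]]}}

```text
time: 18.88
eef_pos: [0.4581, -0.0293, 0.0553]
orientation: [[0.984, 0.178, 0.0], [0.178, -0.984, -0.0], [0.0, 0.0, -1.0]]
wrist_force: [-2.4, -0.3, 2.1]
opening: -0.0
gripper_force: 1.3
```

To row units: 2.4 mm / 600 = 0.004, 1.8 mm / 600 = 0.003.

Call:
{"op": "apply_moves", "data": {"moves": [[[0.001, 0, 0, 0, 0, 0], [0.002, 0, 0, 0, 0, 0], [0.003, 0, 0, 0, 0, 0], [0.004, 0, 0, 0, 0, 0]]]}}

```text
time: 19.38
eef_pos: [0.4602, -0.0288, 0.0551]
orientation: [[0.984, 0.178, -0.0], [0.178, -0.984, 0.0], [-0.0, -0.0, -1.0]]
wrist_force: [-3.4, -0.6, 2.1]
opening: -0.0002
gripper_force: 1.7
```

To row units: 1.8 mm / 600 = 0.003, 1.2 mm / 600 = 0.002.

Call:
{"op": "apply_moves", "data": {"moves": [[[0.001, 0, 0, 0, 0, 0], [0.002, 0, 0, 0, 0, 0], [0.003, 0, 0, 0, 0, 0]]]}}

```text
time: 19.75
eef_pos: [0.4622, -0.0286, 0.0552]
orientation: [[0.984, 0.178, 0.0], [0.178, -0.984, 0.0], [0.0, -0.0, -1.0]]
wrist_force: [-2.6, 0.1, -0.4]
opening: 0.0
gripper_force: 1.3
```

To row units: 2.4 mm / 600 = 0.004, 1.8 mm / 600 = 0.003.

Call:
{"op": "apply_moves", "data": {"moves": [[[0.001, 0, 0, 0, 0, 0], [0.002, 0, 0, 0, 0, 0], [0.003, 0, 0, 0, 0, 0], [0.004, 0, 0, 0, 0, 0]]]}}

```text
time: 20.25
eef_pos: [0.4633, -0.0283, 0.0552]
orientation: [[0.984, 0.179, -0.003], [0.179, -0.984, -0.0], [-0.003, -0.0, -1.0]]
wrist_force: [-6.9, -1.9, 3.9]
opening: -0.0
gripper_force: 3.4
```

To row units: 0.5 mm / 600 = 0.0008, 0.3 mm / 600 = 0.0005.

Call:
{"op": "apply_moves", "data": {"moves": [[[0.0005, 0, 0, 0, 0, 0], [0.0008, 0, 0, 0, 0, 0], [0.0008, 0, 0, 0, 0, 0], [0.0008, 0, 0, 0, 0, 0]]]}}

```text
time: 20.75
eef_pos: [0.4633, -0.0283, 0.0552]
orientation: [[0.984, 0.179, -0.004], [0.179, -0.984, -0.0], [-0.004, -0.0, -1.0]]
wrist_force: [-7.8, -3.5, 4.8]
opening: 0.0001
gripper_force: 3.6
```

The plunger has bottomed: the force rises to 8 N with no motion. I'll back off and go above the thumb pad.

To row units: -225 mm / 600 = -0.375, -220 mm / 600 = -0.3667.

Call:
{"op": "apply_moves", "data": {"moves": [[[-0.005, 0, 0, 0, 0, 0], [-0.0133, 0, 0, 0, 0, 0], [-0.025, 0, 0, 0, 0, 0], [-0.025, 0, -0.0333, 0, 0, 0], [-0.025, 0, -0.0917, 0, 0, 0], [-0.025, -0.0167, -0.1583, 0, 0, 0], [-0.025, -0.05, -0.225, 0, 0, 0], [-0.025, -0.1, -0.2917, 0, 0, 0], [-0.025, -0.15, -0.3417, 0, 0, 0], [-0.0167, -0.18, -0.3667, 0, 0, 0], [0, -0.1933, -0.375, 0, 0, 0], [0, -0.1933, -0.375, 0, 0, 0]]], "hand": 0}}

```text
time: 22.25
eef_pos: [0.445, 0.0863, 0.2802]
orientation: [[0.984, 0.179, 0.001], [0.179, -0.984, -0.0], [0.001, 0.0, -1.0]]
wrist_force: [-0.2, 0.3, -0.3]
opening: 0.0002
gripper_force: 0.0
```

To row units: 181 mm / 600 = 0.3017, 178 mm / 600 = 0.2967.

Call:
{"op": "apply_moves", "data": {"moves": [[[0.0167, 0, 0, 0, 0, 0], [0.0583, 0, 0, 0, 0, 0], [0.1083, 0, 0, 0, 0, 0], [0.1583, 0, 0, 0, 0, 0], [0.2083, 0, 0, 0, 0, 0], [0.25, 0, 0.025, 0, 0, 0], [0.28, 0, 0.0583, 0, 0, 0], [0.2967, 0, 0.0833, 0, 0, 0], [0.3017, 0, 0.1, 0, 0, 0], [0.3017, 0, 0.1, 0, 0, 0], [0.3017, 0, 0.1, 0, 0, 0], [0.3017, 0, 0.1, 0, 0, 0]]]}}

```text
time: 23.75
eef_pos: [0.6227, 0.1184, 0.2215]
orientation: [[0.984, 0.178, 0.002], [0.178, -0.984, 0.0], [0.002, 0.0, -1.0]]
wrist_force: [-0.6, -0.5, -0.1]
opening: -0.0
gripper_force: 0.0
```

```bash
python3 - <<'E'
from h import *
import cv2
go([.06,.115,.138])
f=viewer.grab_frame("wrist")
c=viewer.get_calibration("wrist")
s=viewer.grab_frame("scene")[150:270,180:340]
cv2.imwrite("pics/m3.png",np.hstack([cv2.resize(f[:,:,::-1],(400,300)),cv2.resize(s[:,:,::-1],(400,300),interpolation=cv2.INTER_CUBIC)]))
print(proj("wrist",W(FIX,[.06,.115,.108]),c)*400/512)
go([.06,.115,.138]);print(bot.sense()["wrist_force"])
E
```

```text
t 23.75 target [0.6208 0.1176 0.138 ] shift [-2.2  0.4 83.5] n 84.0 rot [ 0.01 -0.1   0.02]
[[197.40262936 156.91950583]]
t 23.85 target [0.6208 0.1176 0.138 ] shift [-2.1  0.4 83.3] n 83.0 rot [ 0.   -0.09  0.02]
[-0.31365839 -0.36487217  0.10484486]
```

View pics/m3.png

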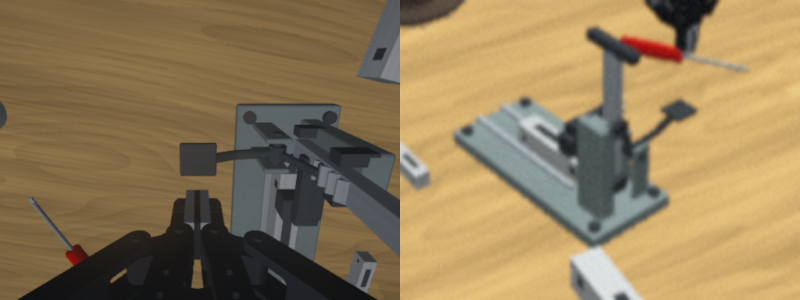

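The pad is at (198,159), as predicted, with the rail still up and the block under the foot. Next I press the lever.

To row units: 81 mm / 600 = 0.135, 80 mm / 600 = 0.1333.

Call:
{"op": "apply_moves", "data": {"moves": [[[-0.0017, 0, 0.0167, 0, 0, 0], [-0.0033, 0, 0.05, 0, 0, 0], [-0.0033, 0, 0.0833, 0, 0, 0], [-0.0033, 0, 0.1083, 0, 0, 0], [-0.0033, 0, 0.125, 0, 0, 0], [-0.0033, 0, 0.1333, 0, 0, 0], [-0.0033, 0, 0.135, 0, 0, 0], [-0.0033, 0, 0.135, 0, 0, 0]]]}}

```text
time: 24.85
eef_pos: [0.621, 0.118, 0.1399]
orientation: [[0.984, 0.178, 0.001], [0.178, -0.984, 0.0], [0.001, 0.0, -1.0]]
wrist_force: [-0.4, 0.1, 0.1]
opening: -0.0
gripper_force: 0.0
```

Call:
{"op": "apply_moves", "data": {"moves": [[[0, 0, 0.0017, 0, 0, 0], [0, 0, 0.0033, 0, 0, 0], [0, 0, 0.005, 0, 0, 0], [0, 0, 0.0067, 0, 0, 0], [0, 0, 0.0083, 0, 0, 0], [0, 0, 0.01, 0, 0, 0], [0, 0, 0.0117, 0, 0, 0], [0, 0, 0.0133, 0, 0, 0], [0, 0, 0.015, 0, 0, 0], [0, 0, 0.0167, 0, 0, 0], [0, 0, 0.0183, 0, 0, 0]]]}}

```text
time: 26.22
eef_pos: [0.6205, 0.1187, 0.1296]
orientation: [[0.984, 0.178, -0.0], [0.178, -0.984, 0.001], [0.0, -0.001, -1.0]]
wrist_force: [-3.0, 3.5, 5.3]
opening: -0.0002
gripper_force: 2.7
```

To row units: 6 mm / 600 = 0.01, 5 mm / 600 = 0.0083.

Call:
{"op": "apply_moves", "data": {"moves": [[[0, 0, 0.0017, 0, 0, 0], [0, 0, 0.0033, 0, 0, 0], [0, 0, 0.005, 0, 0, 0], [0, 0, 0.0067, 0, 0, 0], [0, 0, 0.0083, 0, 0, 0], [0, 0, 0.01, 0, 0, 0]]]}}

```text
time: 26.98
eef_pos: [0.6207, 0.1181, 0.1223]
orientation: [[0.984, 0.178, 0.0], [0.178, -0.984, 0.0], [0.0, -0.0, -1.0]]
wrist_force: [-0.4, 2.0, 2.0]
opening: -0.0
gripper_force: 1.3
```

To row units: 7 mm / 600 = 0.0117, 6 mm / 600 = 0.01.

Call:
{"op": "apply_moves", "data": {"moves": [[[0, 0, 0.0017, 0, 0, 0], [0, 0, 0.0033, 0, 0, 0], [0, 0, 0.005, 0, 0, 0], [0, 0, 0.0067, 0, 0, 0], [0, 0, 0.0083, 0, 0, 0], [0, 0, 0.01, 0, 0, 0], [0, 0, 0.0117, 0, 0, 0], [0, 0, 0.0117, 0, 0, 0], [0, 0, 0.0117, 0, 0, 0], [0, 0, 0.0117, 0, 0, 0], [0, 0, 0.0117, 0, 0, 0], [0, 0, 0.0117, 0, 0, 0]]]}}

```text
time: 28.48
eef_pos: [0.6204, 0.118, 0.1153]
orientation: [[0.984, 0.178, -0.0], [0.178, -0.984, 0.0], [-0.0, -0.0, -1.0]]
wrist_force: [-0.5, 4.4, 3.2]
opening: 0.0002
gripper_force: 1.7
```

```bash
python3 - <<'E'
from h import *
import cv2
s=viewer.grab_frame("scene")[140:270,170:340]
cv2.imwrite("pics/m4.png",cv2.resize(s[:,:,::-1],(680,520),interpolation=cv2.INTER_CUBIC))
for r in(.029,.037): print(proj("scene",W(FIX,[[.02,0,.214+r],[.1,0,.214+r]]))*4-[680,560])
print(bot.sense()["eef_pos"],bot.sense()["wrist_force"])
E
```

```text
[[342.27046662 102.60916496]
 [417.35417249 148.61687775]]
[[342.2736216   93.29925725]
 [417.61981315 139.11475312]]
[0.62045649 0.1179941  0.11530901] [0.21392748 3.87972221 3.43246439]
```

View pics/m4.png

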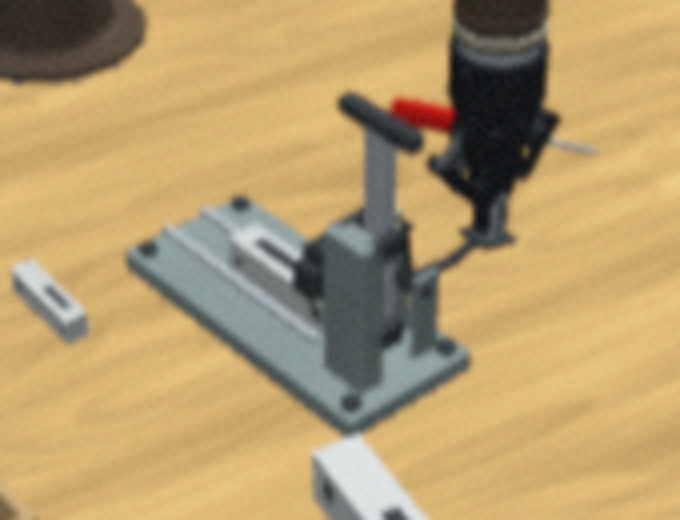

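The handle centre is at (380,121), about 2 raw px lower than before, so the foot has sunk onto the block. I'll release the lever slowly and retreat.

To row units: -100 mm / 600 = -0.1667, -95 mm / 600 = -0.1583.

Call:
{"op": "apply_moves", "data": {"moves": [[[0, 0, -0.005, 0, 0, 0], [0, 0, -0.0117, 0, 0, 0], [0, 0, -0.02, 0, 0, 0], [0, 0, -0.0283, 0, 0, 0], [0, 0, -0.0367, 0, 0, 0], [0, 0, -0.05, 0, 0, 0], [0, 0, -0.075, 0, 0, 0], [0, 0, -0.1083, 0, 0, 0], [0, 0, -0.1417, 0, 0, 0], [0, 0, -0.1583, 0, 0, 0], [0, 0, -0.1667, 0, 0, 0], [0, 0, -0.1667, 0, 0, 0]]]}}

```text
time: 30.02
eef_pos: [0.6204, 0.1179, 0.2154]
orientation: [[0.984, 0.178, 0.0], [0.178, -0.984, 0.0], [0.0, -0.0, -1.0]]
wrist_force: [-0.1, 0.1, -0.7]
opening: -0.0002
gripper_force: 0.0
```

```bash
python3 - <<'E'
from h import *
import cv2
s=viewer.grab_frame("scene")[160:250,200:320]
cv2.imwrite("pics/m5.png",cv2.resize(s[:,:,::-1],(800,600),interpolation=cv2.INTER_CUBIC))
E
```

```text
(no output)
```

View pics/m5.png

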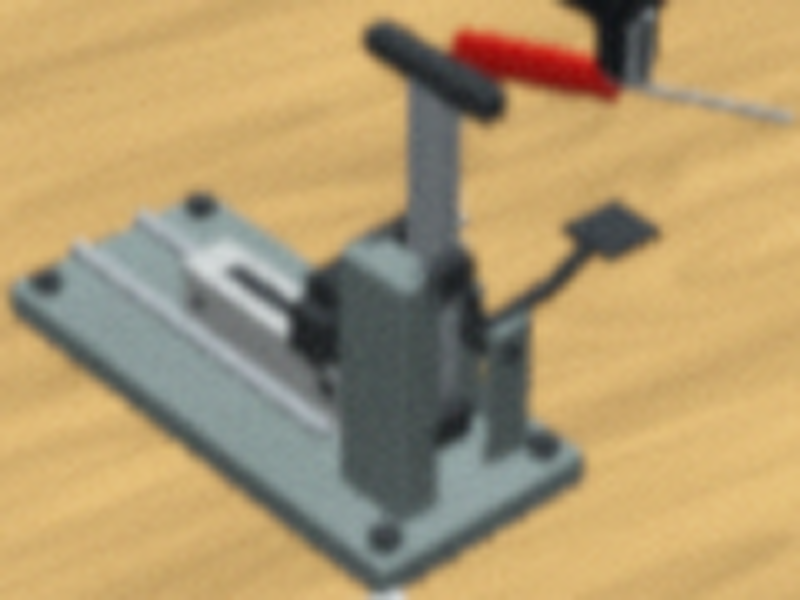

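The handle centre is 8.35 raw px above its rail-0 position, and 29 mm predicts 8.4 px. The lever is back up at (612,232), so I'm handing in.

```bash
python3 -c "
from station import bot
print(bot.sign_off())"
```

```text
the job is handed in; nothing more can be done
None
```

I handed the job in: the block is home against the plunger, the foot rests on it with the rail at about 29 mm, and the lever has sprung back, judging by the last picture and the wrist forces (sign-off returned no verdict).

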